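Find and turn the reversed cell

TASK

One of the three cells in the battery station has been put in the wrong way round. Raise all three lids first and leave them standing open, find the cell whose neck is against the spring at the back, take it out, turn it end for end and press it fully home in its bay with its neck against the fixed contact at the front. Leave the other two cells where they are and do not disturb the things lying about.

Things in the scene. Friction and masses are not known exactly. Their poses are not given: they have to be found in the camera images.
- station: Grey battery station fixed to the table: base plate 122 x 262 x 8 mm with three equal bays side by side, 82 mm apart, each under its own lid. Origin on the table under the middle bay's centre; z up; -x is the front (towards the robot; lid tabs, fixed contacts), +x the back (hinges, springs), +y left. In each bay the cell lies along x, its bottom on the base plate.
- saddle (a point): Midpoint between the saddles of the middle bay, on the base plate, 8 mm above the table. Every bay has two pairs of saddles at x = -20 and +20 mm from its centre, each 6 mm long, up to 22 mm above the table, 28 mm clear between the two of a pair (1 mm play each side of a cell); 34 mm is free between the pairs for fingers.
- front_contact (a point): Fixed steel contact plate of the middle bay (the same in every bay), centre of its inner face, 35 mm in front of the bay's centre: 18 mm wide, top 30 mm above the table, above that a lip flared outward up to 36 mm.
- back_contact (a point): Where the sprung steel contact of the middle bay touches a cell (the same in every bay), 35 mm behind the bay's centre: 16 mm wide, upright up to 24 mm above the table, then a lead-in slanting back up to 37 mm. It pushes a cell forward with 5.5 N; empty, it comes 3.5 mm forward; it yields 4 mm back. A cell pulls straight up out and presses straight down in with 10 to 20 N; an end may ride up on a contact and want further pushes on its top.
- bay_1 (a point): Centre of a cell that is fully home in the left (+y) bay, on the cell's axis, 21 mm above the table; axes as the station.
- lid_1 (a joint): Angle of the left (+y) bay's lid: 0 shut, 2.1 rad fully open (leaning back). Hinge axis along the station's y at station x = +62 mm, z = 41 mm, in the middle of that bay's width. Cover 54 x 109 mm, skirts 30 mm deep at front and sides. Friction hinge (0.07 N m): it stays where it is left; leaning back 1.8 rad or more it leaves room for a gripper over the cell.
- tab_1 (a point): Middle of the lift tab at the front edge of the left (+y) lid: a flat tongue 31 mm long (it sticks out forward from the lid's front), 20 mm wide, 5 mm thick, 125 mm from the hinge, 17 mm in front of the lid, with free space beside and under it (37 mm above the table when shut). Can be pinched across its 20 mm width from above, or hooked from below.
- bay_2 (a point): Centre of a cell that is fully home in the middle bay, on the cell's axis, 21 mm above the table; axes as the station.
- lid_2 (a joint): Angle of the middle bay's lid: 0 shut, 2.1 rad fully open (leaning back). Hinge axis along the station's y at station x = +62 mm, z = 41 mm, in the middle of that bay's width. Cover 54 x 109 mm, skirts 30 mm deep at front and sides. Friction hinge (0.07 N m): it stays where it is left; leaning back 1.8 rad or more it leaves room for a gripper over the cell.
- tab_2 (a point): Middle of the lift tab at the front edge of the middle lid: a flat tongue 31 mm long (it sticks out forward from the lid's front), 20 mm wide, 5 mm thick, 125 mm from the hinge, 17 mm in front of the lid, with free space beside and under it (37 mm above the table when shut). Can be pinched across its 20 mm width from above, or hooked from below.
- bay_3 (a point): Centre of a cell that is fully home in the right (-y) bay, on the cell's axis, 21 mm above the table; axes as the station.
- lid_3 (a joint): Angle of the right (-y) bay's lid: 0 shut, 2.1 rad fully open (leaning back). Hinge axis along the station's y at station x = +62 mm, z = 41 mm, in the middle of that bay's width. Cover 54 x 109 mm, skirts 30 mm deep at front and sides. Friction hinge (0.07 N m): it stays where it is left; leaning back 1.8 rad or more it leaves room for a gripper over the cell.
- tab_3 (a point): Middle of the lift tab at the front edge of the right (-y) lid: a flat tongue 31 mm long (it sticks out forward from the lid's front), 20 mm wide, 5 mm thick, 125 mm from the hinge, 17 mm in front of the lid, with free space beside and under it (37 mm above the table when shut). Can be pinched across its 20 mm width from above, or hooked from below.
- cell_1: One of three equal cells, one in each bay (any bay): white round body 26 mm across, 58 mm long, with a steel neck 12 mm across, 12 mm long at one end, the other end flat; 70 mm in all, 56 to 98 g. Origin on the axis midway along the 70 mm (body from x = -35 to +23 mm); x points to the neck. Right way: neck at the front on the fixed contact, flat end on the spring.
- neck_1 (a point): Tip of the neck of cell_1, on its axis, 35 mm from the origin.
- cell_2: One of three equal cells, one in each bay (any bay): white round body 26 mm across, 58 mm long, with a steel neck 12 mm across, 12 mm long at one end, the other end flat; 70 mm in all, 56 to 98 g. Origin on the axis midway along the 70 mm (body from x = -35 to +23 mm); x points to the neck. Right way: neck at the front on the fixed contact, flat end on the spring.
- neck_2 (a point): Tip of the neck of cell_2, on its axis, 35 mm from the origin.
- cell_3: One of three equal cells, one in each bay (any bay): white round body 26 mm across, 58 mm long, with a steel neck 12 mm across, 12 mm long at one end, the other end flat; 70 mm in all, 56 to 98 g. Origin on the axis midway along the 70 mm (body from x = -35 to +23 mm); x points to the neck. Right way: neck at the front on the fixed contact, flat end on the spring.
- neck_3 (a point): Tip of the neck of cell_3, on its axis, 35 mm from the origin.
- clip: Bystander: black spring clamp 32 x 77 x 20 mm, loose on the table; leave it alone. Origin at the underside.
- usb: Bystander: memory stick 18 x 57 x 8 mm, loose on the table; leave it alone. Origin at the underside.
- jar: Bystander: lidded sample jar, 54 mm in diameter, 58 mm high, loose on the table; leave it alone. Origin at the underside.
- tee: Bystander: small T-shaped coaxial adapter 24 x 26 x 14 mm, loose on the table; leave it alone. Origin at the underside.

How it is judged:
On the way, in this order (a step that is already met when the one before it is completed fails the run):
1. all three lids stand open (beyond 75 degrees) before the reversed cell has been taken out (value of joint each of lid_1, lid_2, lid_3 above 1.3 rad and distance of cell_1 from where it was at the start of the episode below 0.01 m), for 0.2 s.
2. the reversed cell is lifted clear of its bay (z of cell_1 in the frame of station above 0.045 m), for 0.1 s.
At the end, for the whole second after the job is handed in: All three lids stand open beyond 75 degrees; every cell lies fully home and at rest in a bay (axis 18 to 22.5 mm above the table, within 4 mm of the bay's centre and 0.08 rad of its direction) with its neck at the front, and the two cells that were right have not been moved more than 6 mm (value of joint each of lid_1, lid_2, lid_3 above 1.3 rad and (horizontal distance between cell_1 and bay_1 below 0.004 m or horizontal distance between cell_1 and bay_2 below 0.004 m or horizontal distance between cell_1 and bay_3 below 0.004 m) and z of cell_1 in the frame of station between 0.018 and 0.0225 m and angle between the x axis of each of cell_1, cell_2, cell_3 and the x axis of station, either way round below 0.08 rad and x of each of neck_1, neck_2, neck_3 in the frame of station below -0.03 m and linear speed of each of cell_1, cell_2, cell_3 below 0.02 m/s and (horizontal distance between cell_2 and bay_1 below 0.004 m or horizontal distance between cell_2 and bay_2 below 0.004 m or horizontal distance between cell_2 and bay_3 below 0.004 m) and z of cell_2 in the frame of station between 0.018 and 0.0225 m and (horizontal distance between cell_3 and bay_1 below 0.004 m or horizontal distance between cell_3 and bay_2 below 0.004 m or horizontal distance between cell_3 and bay_3 below 0.004 m) and z of cell_3 in the frame of station between 0.018 and 0.0225 m); the robot touches nothing.
It fails at once if a cell that was the right way round is moved by more than 6 mm (distance of any of cell_2, cell_3 from where it was at the start of the episode above 0.006 m).
It fails at once if a bystander is moved by more than 20 mm (distance of any of clip, usb, jar, tee from where it was at the start of the episode above 0.02 m).
It also fails if it takes over 72 s, if anything falls off the work surface, if the arm or the gripper's body presses on something with over 40 N, if the wrist force passes 120 N, or if a joint passes its speed limit or range.

ROBOT

A 7-joint arm with a two-finger parallel gripper is mounted at the origin on a cart in front of the work surface, level with it; the furniture and walls round the work are solid. World frame = base frame: x ahead of the robot, y to its left, z up, the work surface at z = 0. Lengths are in m, angles in rad, forces in N, time in s.
With the tool pointing down it reaches from about 0.425 to 0.925 m from the base axis. Payload 6.8 kg.
Tool frame: the origin (TCP) lies between the finger pads; the fingertips stand r.tcp_to_tips ahead of it and the grasp point (between the pads) lies 3 mm ahead of it (r.tcp_to_tips is the distance from the TCP to the fingertips, in m); z points along the fingers, y is the line along which they close (so a half turn about z gives the same grasp; the last joint's range is limited). The gripper opens to 85 mm and grips with 20 to 120 N. Pads are 22 mm wide; open, the fingers measure 114 mm over their backs; the gripper's body (76 mm by 85 mm) begins 54 mm behind the grasp point. The pads swing forward as they close: fully open they stand 13 mm farther back than shut.
Start: joints at [-1.23, 0.477, 0.022, 1.555, -0.011, 1.109, -0.083], TCP at [0.293, 0.608, 0.253] pointing down, gripper open.
Joint ranges: [-2.96, 2.96], [-0.34, 2.1], [-1.41, 1.46], [0.24, 2.44], [-1.37, 4.51], [0.17, 1.92], [-2.96, 2.96]. Speed limits (rad/s): [2.39, 2.39, 3.14, 3.14, 3.14, 3.14, 3.14].

INTERFACE

Orientations are given as a rotation vector (axis times angle).
In Python, from bench import r gives the robot as it stands. The module is installed in compiled form; this text tells all that it offers.
- The arm moves only by the tool step_arm, never from a script. Its argument "moves" is a list of rows, each an object of numbers: "rx", "ry", "rz": the turn, a rotation vector about the tool's x, y, z in degrees; "dx", "dy", "dz": the shift along the tool's x, y, z in mm; "gripper": the opening, from -1 (shut) to 1 (fully open). In form: [{"rx": .., "ry": .., "rz": .., "dx": .., "dy": .., "dz": .., "gripper": ..}, ...]. A call has 1 to 20 rows; each row shifts and turns the commanded pose from where the row before left it, along the tool's axes as they then stand; what a row does not reach is not made up. A row lasts 1/8 s, in which the tool goes at most 62.5 mm and 10.7 degrees, less where a joint would pass 70% of its speed; a pose out of reach is approached as far as the arm can. A call is refused whole if a number of a shift passes 62.5 or a number of a turn 10.7, either way. A call with a gripper value outside its range is refused whole. The fingers move at their own pace and stop on an object; "grip_force" is the grip in N (left out, the last holds). Time passes only in rows, so rows that do not move let the fingers close. It gives the time, the measured TCP pose, the force, the opening and the grip force at its end, in the units of the state.
- r.get_obs(): the state, without advancing time (a new reading comes with each control period).
- r.grab_frame(name): name is "scene" or "top" or "wrist"; returns the picture (480x640x3 uint8, blue, green, red); there is no depth.
- r.camera_info(name): a dict with "mtx" (3x3 intrinsics, pixels), "D" ([k1, k2, p1, p2, k3] as OpenCV has them; the pictures are not rectified), "rvec" (rotation vector, rad) and "tvec" (3), from world to camera coordinates, as OpenCV has them. Camera axes: x right, y down, z forward; pixel columns grow to the right and rows downward; lengths in m; the calibration is good to about 2 mm. A picture is of the moment at which its call begins: read the wrist's pose just before it. camera_info takes no time and is no camera call; for the wrist camera it gives the pose at the moment of the call.
- r.hand_in(): hands the job in; it is judged then, once.
The state is a dict: "clock": time; "joints": joint angles; "qvel": joint speeds; "tau": joint torques, N m; "tcp_pos": TCP position; "orientation": TCP orientation; "contact_force": force on the tool from outside, world axes, zero at the start; "moment": the same for the moment, N m; "grip_width": finger opening in m; "gripper_force": force on a finger pad.
Only numpy, scipy, OpenCV 4.12 (cv2) and the standard library are available. Lean on these libraries where they do the work, as an engineer would, in place of code of your own. Each camera call takes 0.05 s, during which the arm holds its last target. There are 200 camera calls.

## Working session

There is one attempt and no reset: what is moved stays moved. The work goes in short steps, Python scripts to look and compute and a tool call to move; the robot and the scene stay as the last step left them, time stands still between calls to the robot, and variables do not carry over. Pictures are saved under pics/ and viewed, at most 10 in all, crops included, and the job is handed in when it is done.

Besides the shell and the picture viewer there is one more tool, called after "Emit:" as name(argument=value, ...) on one line, values as JSON. step_arm: Moves the arm, as the interface text tells. Its arguments: {"type":"object","properties":{"moves":{"type":"array","items":{"type":"object","properties":{"rx":{"type":"number"},"ry":{"type":"number"},"rz":{"type":"number"},"dx":{"type":"number"},"dy":{"type":"number"},"dz":{"type":"number"},"gripper":{"type":"number"}}}},"grip_force":{"type":"number"}},"required":["moves"]}

```bash
mkdir -p pics; cat > h.py <<'E'
import numpy as np, cv2
from bench import r
from scipy.spatial.transform import Rotation as R
def cam(n):
    c=r.camera_info(n); return np.array(c["mtx"]),np.array(c["D"]),cv2.Rodrigues(np.array(c["rvec"],float))[0],np.array(c["tvec"],float).ravel()
def ray(c,px):
    K,D,Rm,t=c
    p=cv2.undistortPoints(np.array(px,float).reshape(-1,1,2),K,D).reshape(-1,2)
    d=np.c_[p,np.ones(len(p))]@Rm
    return -Rm.T@t,d
def onplane(c,px,z):
    o,d=ray(c,px); return o+d*((z-o[2])/d[:,2])[:,None]
def proj(c,P):
    K,D,Rm,t=c
    return cv2.projectPoints(np.array(P,float).reshape(-1,1,3),cv2.Rodrigues(Rm)[0],t,K,D)[0].reshape(-1,2)
def st():
    o=r.get_obs(); print(round(o["clock"],2),np.round(o["tcp_pos"],4),np.round(R.from_rotvec(o["orientation"]).as_matrix(),3).tolist(),np.round(o["contact_force"],1),o["grip_width"]); return o
E
python3 - <<'E'
from h import *
st(); print(r.tcp_to_tips)
for n in("scene","top"):
    cv2.imwrite(f"pics/{n}0.png",r.grab_frame(n)); c=cam(n); print(n,-c[2].T@c[3],c[0][0,0],c[2][2])
c=cam("wrist");print(-c[2].T@c[3],c[2][2])
E
```

```text
0.0 [0.2927 0.6076 0.2523] [[-0.901, 0.434, -0.001], [0.434, 0.901, -0.002], [-0.0, -0.002, -1.0]] [-0.7  0.4  0.7] 0.08537890739511504
0.022
scene [-0.01477116 -1.16372937  0.68935151] 513.8444317783741 [ 0.42248665  0.7475622  -0.51249955]
top [ 0.43268372 -0.25676955  1.2200537 ] 574.6594238919682 [ 0.0557029   0.00207471 -0.99844523]
[0.22930977 0.63750749 0.37345156] [ 0.25100517 -0.12137527 -0.96034601]
```

View pics/top0.png

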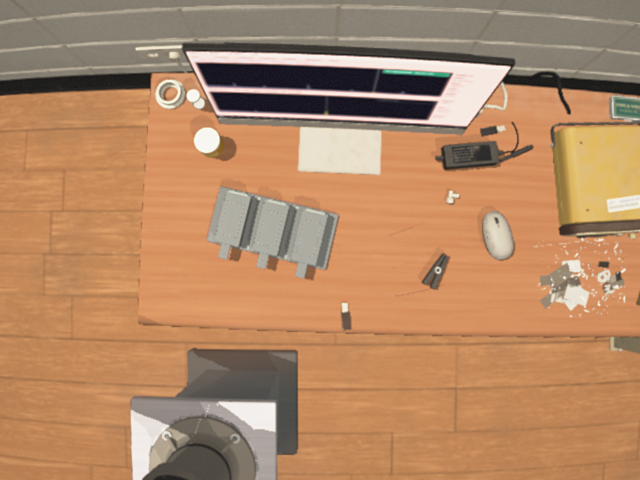

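View pics/scene0.png

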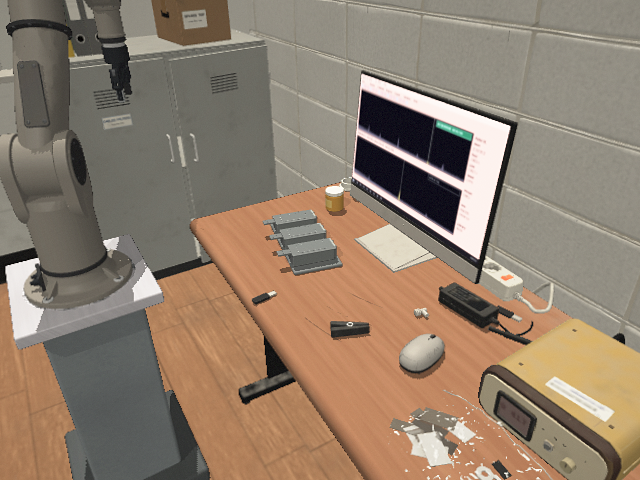

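The top view shows the station at about (272,228), with tabs near (225,252), (263,262) and (303,271). The jar is behind it at (208,142), the usb at (346,316), and the rest is off to the right. The scene view shows all three lids shut.

```bash
python3 - <<'E'
from h import *
c=cam("top")
P=onplane(c,[(225,252),(263,262),(303,271)],.037);print(P)
print(onplane(c,[(208,142),(346,316),(272,228)],.03))
y=P[0]-P[2];print(np.degrees(np.arctan2(-y[0],y[1])),np.linalg.norm(y))
im=cv2.imread("pics/top0.png")[170:300,190:360];cv2.imwrite("pics/crop.png",cv2.resize(im,None,fx=4.6,fy=4.6,interpolation=cv2.INTER_CUBIC))
E
```

```text
[[ 0.46651218 -0.05738267  0.037     ]
 [ 0.44645042 -0.13667067  0.037     ]
 [ 0.42851054 -0.21933409  0.037     ]]
[[ 0.69955753 -0.01514521  0.03      ]
 [ 0.33597937 -0.30855495  0.03      ]
 [ 0.51730886 -0.15396555  0.03      ]]
-13.205455862527616 0.16635020007611537
```

View pics/crop.png

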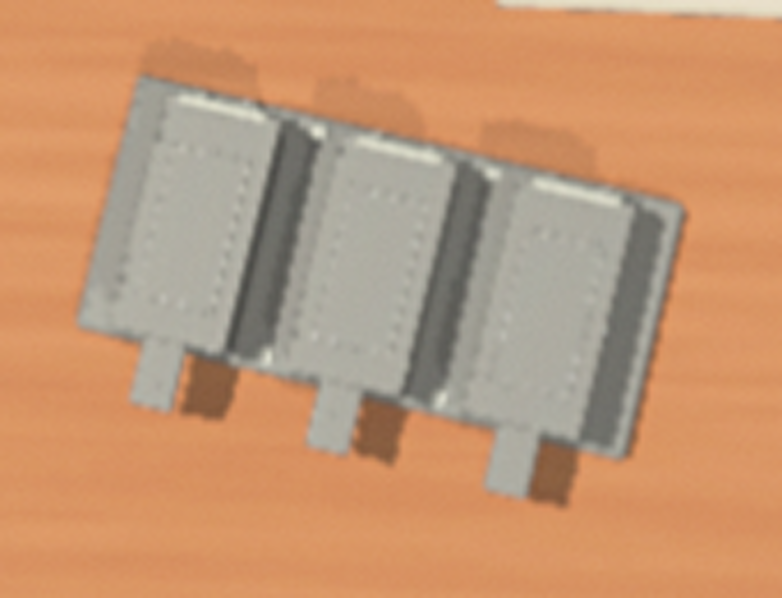

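Clear crop. The base plate corners are at about (140,77), (685,205), (630,460) and (78,326), and the tabs at (157,375), (335,415) and (512,462).

```bash
python3 - <<'E'
from h import *
c=cam("top")
f=lambda L:np.array(L)/4.6+[190,170]-.4
B=onplane(c,f([(140,77),(685,205),(630,460),(78,326)]),.008)
M=np.array([[61,131],[61,-131],[-61,-131],[-61,131]])/1000
Q=B[:,:2]; a=M-M.mean(0); b=Q-Q.mean(0)
th=np.arctan2((a[:,0]*b[:,1]-a[:,1]*b[:,0]).sum(),(a*b).sum()); print("yaw",np.degrees(th),"c",Q.mean(0))
Rz=np.array([[np.cos(th),-np.sin(th)],[np.sin(th),np.cos(th)]]); print(np.round(Q-(Q.mean(0)+M@Rz.T),4).tolist())
S=Q.mean(0)
T=onplane(c,f([(157,375),(335,415),(512,462)]),.038)[:,:2]; print("tabs meas in station",np.round((T-S)@Rz,4).tolist())
for y in(.082,0,-.082): print("tab", S+Rz@[-.063,y], "bay", S+Rz@[0,y])
o=st(); Rt=R.from_rotvec(o["orientation"]).as_matrix()
print("tool x yaw",np.degrees(np.arctan2(Rt[1,0],Rt[0,0])),"want",np.degrees(th)+180)
tab1=S+Rz@[-.063,.082]
print("shift tool frame after rot", Rz.T@(tab1-o["tcp_pos"][:2])*[-1000,1000] if 0 else (tab1-o["tcp_pos"][:2])@np.array([[-Rz[0,0],Rz[0,1]],[-Rz[1,0],Rz[1,1]]])*1000)
E
```

```text
yaw -12.997568193938223 c [ 0.51998776 -0.15314105]
[[-0.0012, -0.0001], [-0.0009, 0.0018], [0.0006, -0.001], [0.0016, -0.0007]]
tabs meas in station [[-0.0725, 0.0841], [-0.0713, 0.0016], [-0.0733, -0.0804]]
tab [ 0.47704444 -0.05907261] bay [ 0.53843035 -0.07324192]
tab [ 0.45860184 -0.13897174] bay [ 0.51998776 -0.15314105]
tab [ 0.44015925 -0.21887087] bay [ 0.50154516 -0.23304018]
0.1 [0.2927 0.6077 0.2524] [[-0.901, 0.434, -0.001], [0.434, 0.901, -0.002], [-0.0, -0.002, -1.0]] [ 0.1  0.6 -0.4] 0.08534944094289808
tool x yaw 154.28836649147598 want 167.00243180606176
shift tool frame after rot [-329.63953802 -608.24372605]
```

Emit:
step_arm(moves=[{"rz": -6.35,"gripper": 0},{"rz": -6.35},{"dx": -23,"dy": -43.5},{"dx": -23,"dy": -43.5},{"dx": -23,"dy": -43.5},{"dx": -23,"dy": -43.5},{"dx": -23,"dy": -43.5},{"dx": -23,"dy": -43.5},{"dx": -23,"dy": -43.5},{"dx": -23,"dy": -43.5},{"dx": -23,"dy": -43.5},{"dx": -23,"dy": -43.5},{"dx": -23,"dy": -43.5},{"dx": -23,"dy": -43.5},{"dx": -22,"dy": -42},{"dx": -22,"dy": -42}], grip_force=20)

```text
invalid input at $.moves[0]: expected keys rx, ry, rz, dx, dy, dz, gripper
```

```bash
python3 - <<'E'
from h import *
st(); c=cam("wrist"); im=r.grab_frame("wrist"); cv2.imwrite("pics/w1.png",im); np.savez("w1.npz",K=c[0],D=c[1],R=c[2],t=c[3])
E
```

```text
0.1 [0.2927 0.6077 0.2524] [[-0.901, 0.434, -0.001], [0.434, 0.901, -0.002], [-0.0, -0.002, -1.0]] [ 0.1  0.6 -0.4] 0.08534944094289808
```

View pics/w1.png

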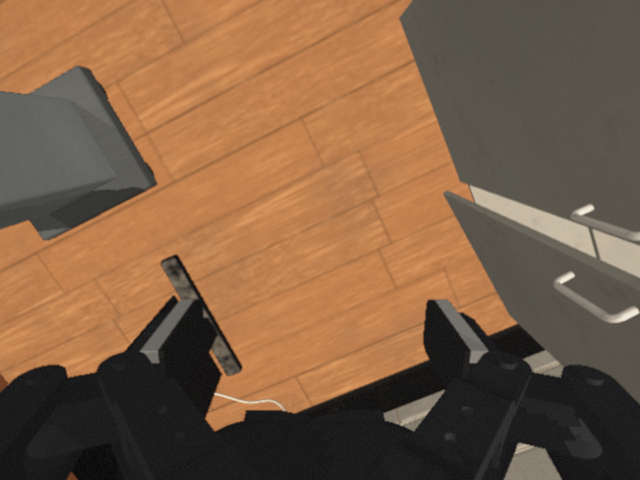

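All keys are required in each row. The wrist view only shows the floor and the fingers, since the arm has not moved yet.

Emit:
step_arm(moves=[{"rx": 0,"ry": 0,"dx": 0,"dy": 0,"dz": 0,"rz": -6.35,"gripper": 0},{"rx": 0,"ry": 0,"dx": 0,"dy": 0,"dz": 0,"rz": -6.35,"gripper": 0},{"rx": 0,"ry": 0,"rz": 0,"dz": 0,"gripper": 0,"dx": -23,"dy": -43.5},{"rx": 0,"ry": 0,"rz": 0,"dz": 0,"gripper": 0,"dx": -23,"dy": -43.5},{"rx": 0,"ry": 0,"rz": 0,"dz": 0,"gripper": 0,"dx": -23,"dy": -43.5},{"rx": 0,"ry": 0,"rz": 0,"dz": 0,"gripper": 0,"dx": -23,"dy": -43.5},{"rx": 0,"ry": 0,"rz": 0,"dz": 0,"gripper": 0,"dx": -23,"dy": -43.5},{"rx": 0,"ry": 0,"rz": 0,"dz": 0,"gripper": 0,"dx": -23,"dy": -43.5},{"rx": 0,"ry": 0,"rz": 0,"dz": 0,"gripper": 0,"dx": -23,"dy": -43.5},{"rx": 0,"ry": 0,"rz": 0,"dz": 0,"gripper": 0,"dx": -23,"dy": -43.5},{"rx": 0,"ry": 0,"rz": 0,"dz": 0,"gripper": 0,"dx": -23,"dy": -43.5},{"rx": 0,"ry": 0,"rz": 0,"dz": 0,"gripper": 0,"dx": -23,"dy": -43.5},{"rx": 0,"ry": 0,"rz": 0,"dz": 0,"gripper": 0,"dx": -23,"dy": -43.5},{"rx": 0,"ry": 0,"rz": 0,"dz": 0,"gripper": 0,"dx": -23,"dy": -43.5},{"rx": 0,"ry": 0,"rz": 0,"dz": 0,"gripper": 0,"dx": -22,"dy": -42},{"rx": 0,"ry": 0,"rz": 0,"dz": 0,"gripper": 0,"dx": -22,"dy": -42}], grip_force=20)

```text
clock: 2.15
tcp_pos: [0.4682, -0.0558, 0.2533]
orientation: [0.356, 3.121, 0.0]
contact_force: [0.4, 0.5, -0.4]
grip_width: 0.043
gripper_force: 0.0
```

```bash
python3 - <<'E'
from h import *
st(); c=cam("wrist"); im=r.grab_frame("wrist"); cv2.imwrite("pics/w2.png",im); np.savez("w2.npz",K=c[0],D=c[1],R=c[2],t=c[3])
E
```

```text
2.15 [ 0.4682 -0.0558  0.2533] [[-0.974, 0.225, 0.0], [0.225, 0.974, 0.0], [-0.0, 0.0, -1.0]] [ 0.4  0.5 -0.4] 0.042951901457727815
```

View pics/w2.png

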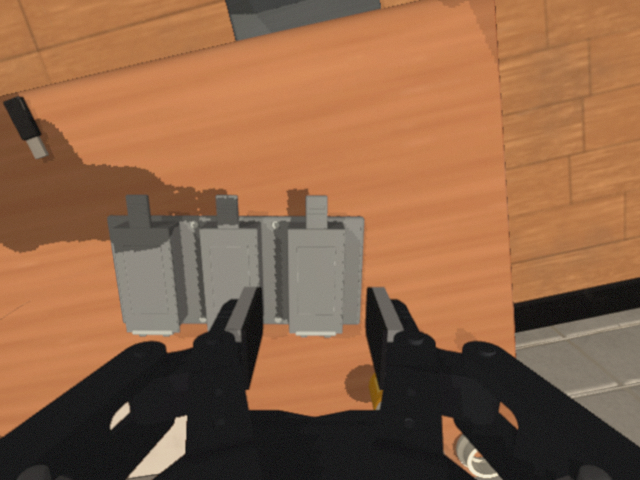

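The wrist view shows the tabs: tip edges at about (317,195), (228,196) and (137,195), bases at about row 226. The plate's front corners are at (109,217) and (363,216).

```bash
python3 - <<'E'
from h import *
z=np.load("w2.npz");c=(z["K"],z["D"],z["R"],z["t"])
P=onplane(c,[(317,195),(228,196),(137,195),(317,226),(227,224),(140,225)],.0395)
B=onplane(c,[(109,217),(363,216)],.008)
Q=P[:3,:2]; y=Q[0]-Q[2]; th=np.arctan2(-y[0],y[1]); b=B[1]-B[0];print(np.degrees(th),np.degrees(np.arctan2(-b[0],b[1])),np.linalg.norm(b),np.linalg.norm(y))
Rz=np.array([[np.cos(th),-np.sin(th)],[np.sin(th),np.cos(th)]])
print("tip->",[np.round(Rz.T@(q),4) for q in P[:,:2]], "plate",(Rz.T@B[:,:2].T).T)
S=np.mean([q-Rz@[-.0785,yy] for q,yy in zip(Q,(.082,0,-.082))],0);print("S",S)
T=S+Rz@[-.063,.082];print("tab1",T, "bias vs top", np.array([.51998776,-.15314105])+Rz@[-.0094,.0018]-S)
E
```

```text
-12.994414775718681 -12.748318646051718 0.25659706657291753 0.16342487018234367
tip-> [array([0.4553, 0.0532]), array([ 0.4563, -0.0275]), array([ 0.4553, -0.1102]), array([0.4843, 0.0533]), array([ 0.4824, -0.0301]), array([ 0.4834, -0.1111])] plate [[ 0.48305367 -0.15667965]
 [ 0.48195155  0.09991505]]
S [ 0.51412056 -0.14758191]
tab1 [ 0.47117206 -0.05351583] bias vs top [-0.00288735 -0.00169159]
```

Emit:
step_arm(moves=[{"rx": 0,"ry": 0,"rz": 0,"dx": -1.8,"dy": 2.3,"dz": 50,"gripper": 0},{"rx": 0,"ry": 0,"rz": 0,"dx": 0,"dy": 0,"dz": 55,"gripper": 0},{"rx": 0,"ry": 0,"rz": 0,"dx": 0,"dy": 0,"dz": 50,"gripper": 0},{"rx": 0,"ry": 0,"rz": 0,"dx": 0,"dy": 0,"dz": 30,"gripper": 0},{"rx": 0,"ry": 0,"rz": 0,"dx": 0,"dy": 0,"dz": 18,"gripper": 0},{"rx": 0,"ry": 0,"rz": 0,"dx": 0,"dy": 0,"dz": 0,"gripper": -1},{"rx": 0,"ry": 0,"rz": 0,"dx": 0,"dy": 0,"dz": 0,"gripper": -1},{"rx": 0,"ry": 0,"rz": 0,"dx": 0,"dy": 0,"dz": 0,"gripper": -1},{"rx": 0,"ry": 0,"rz": 0,"dx": 0,"dy": 0,"dz": 0,"gripper": -1}], grip_force=25)

```text
clock: 3.32
tcp_pos: [0.4693, -0.0536, 0.0509]
orientation: [-0.358, -3.12, 0.001]
contact_force: [-3.8, -4.2, -1.6]
grip_width: 0.0187
gripper_force: 28.5
```

```bash
python3 -c "
import numpy as np
a=np.linspace(-.032,1.95,17);x=-125*np.cos(a);z=125*np.sin(a)
for i in range(16):print('dx',round(-(x[i+1]-x[i]),1),'dz',round(-(z[i+1]-z[i]),1))"
```

```text
dx -0.5 dz -15.5
dx -2.4 dz -15.3
dx -4.2 dz -14.9
dx -6.0 dz -14.2
dx -7.8 dz -13.4
dx -9.4 dz -12.3
dx -10.8 dz -11.1
dx -12.1 dz -9.7
dx -13.2 dz -8.1
dx -14.1 dz -6.4
dx -14.8 dz -4.6
dx -15.2 dz -2.7
dx -15.5 dz -0.8
dx -15.4 dz 1.1
dx -15.2 dz 3.0
dx -14.7 dz 4.8
```

Emit:
step_arm(moves=[{"rx": 0,"ry": 0,"rz": 0,"dx": -0.5,"dy": 0,"dz": -15.5,"gripper": -1},{"rx": 0,"ry": 0,"rz": 0,"dx": -2.4,"dy": 0,"dz": -15.3,"gripper": -1},{"rx": 0,"ry": 0,"rz": 0,"dx": -4.2,"dy": 0,"dz": -14.9,"gripper": -1},{"rx": 0,"ry": 0,"rz": 0,"dx": -6,"dy": 0,"dz": -14.2,"gripper": -1},{"rx": 0,"ry": 0,"rz": 0,"dx": -7.8,"dy": 0,"dz": -13.4,"gripper": -1},{"rx": 0,"ry": 0,"rz": 0,"dx": -9.4,"dy": 0,"dz": -12.3,"gripper": -1},{"rx": 0,"ry": 0,"rz": 0,"dx": -10.8,"dy": 0,"dz": -11.1,"gripper": -1}])

```text
clock: 4.2
tcp_pos: [0.511, -0.0635, 0.1483]
orientation: [0.358, 3.119, -0.002]
contact_force: [3.0, -6.1, -8.7]
grip_width: 0.0194
gripper_force: 28.0
```

```bash
python3 - <<'E'
from h import *
st(); im=r.grab_frame("scene")[180:300,220:380]; cv2.imwrite("pics/s1.png",cv2.resize(im,None,fx=4,fy=4))
E
```

```text
4.2 [ 0.511  -0.0635  0.1483] [[-0.974, 0.226, 0.002], [0.226, 0.974, -0.002], [-0.002, -0.001, -1.0]] [ 3.  -6.1 -8.7] 0.01937141398233102
```

View pics/s1.png

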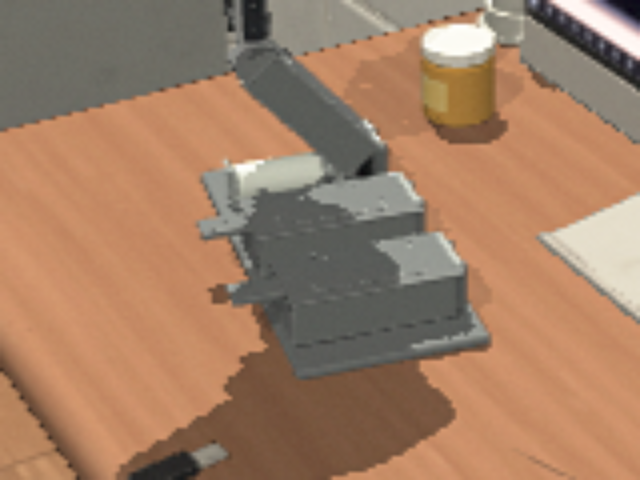

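The scene view shows lid 1 at about 45° in the gripper, with the white cell exposed behind it. I'm continuing the arc.

Emit:
step_arm(moves=[{"rx": 0,"ry": 0,"rz": 0,"dx": -12.1,"dy": -0.5,"dz": -9.7,"gripper": -1},{"rx": 0,"ry": 0,"rz": 0,"dx": -13.2,"dy": 0,"dz": -8.1,"gripper": -1},{"rx": 0,"ry": 0,"rz": 0,"dx": -14.1,"dy": 0,"dz": -6.4,"gripper": -1},{"rx": 0,"ry": 0,"rz": 0,"dx": -14.8,"dy": 0,"dz": -4.6,"gripper": -1},{"rx": 0,"ry": 0,"rz": 0,"dx": -15.2,"dy": 0,"dz": -2.7,"gripper": -1},{"rx": 0,"ry": 0,"rz": 0,"dx": -15.5,"dy": 0,"dz": -0.8,"gripper": -1},{"rx": 0,"ry": 0,"rz": 0,"dx": -15.4,"dy": 0,"dz": 1.1,"gripper": -1},{"rx": 0,"ry": 0,"rz": 0,"dx": -15.2,"dy": 0,"dz": 3.0,"gripper": -1},{"rx": 0,"ry": 0,"rz": 0,"dx": -12,"dy": 0,"dz": 4,"gripper": -1},{"rx": 0,"ry": 0,"rz": 0,"dx": 0,"dy": 0,"dz": 0,"gripper": -1}])

```text
clock: 5.5
tcp_pos: [0.6369, -0.0931, 0.1734]
orientation: [0.357, 3.117, -0.003]
contact_force: [-0.5, -5.3, 4.0]
grip_width: 0.0187
gripper_force: 24.5
```

Emit:
step_arm(moves=[{"rx": 0,"ry": 0,"rz": 0,"dx": 0,"dy": 0,"dz": 0,"gripper": 0},{"rx": 0,"ry": 0,"rz": 0,"dx": 0,"dy": 0,"dz": 0,"gripper": 0},{"rx": 0,"ry": 0,"rz": 0,"dx": 0,"dy": 0,"dz": -30,"gripper": 0},{"rx": 0,"ry": 0,"rz": 0,"dx": 0,"dy": 0,"dz": -30,"gripper": 0},{"rx": 0,"ry": 0,"rz": 0,"dx": 45,"dy": -22,"dz": 0,"gripper": 0},{"rx": 0,"ry": 0,"rz": 0,"dx": 45,"dy": -20,"dz": 0,"gripper": 0},{"rx": 0,"ry": 0,"rz": 0,"dx": 45,"dy": -20,"dz": 0,"gripper": 0},{"rx": 0,"ry": 0,"rz": 0,"dx": 37,"dy": -20,"dz": 0,"gripper": 0},{"rx": 0,"ry": 0,"rz": 0,"dx": 0,"dy": 0,"dz": 45,"gripper": 0},{"rx": 0,"ry": 0,"rz": 0,"dx": 0,"dy": 0,"dz": 45,"gripper": 0},{"rx": 0,"ry": 0,"rz": 0,"dx": 0,"dy": 0,"dz": 0,"gripper": 0}])

```text
clock: 6.88
tcp_pos: [0.4465, -0.1312, 0.1394]
orientation: [-0.355, -3.116, -0.0]
contact_force: [-0.9, -0.5, -0.0]
grip_width: 0.0429
gripper_force: 0.0
```

```bash
python3 - <<'E'
from h import *
o=st(); th=np.radians(-13); Rz=np.array([[np.cos(th),-np.sin(th)],[np.sin(th),np.cos(th)]])
d=Rz.T@(o["tcp_pos"][:2]-[.5141,-.1476]);print(d*1000, "start1", Rz.T@(np.array([.4693,-.0536])-[.5141,-.1476])*1000)
c=cam("wrist");im=r.grab_frame("wrist");cv2.imwrite("pics/w3.png",im);np.savez("w3.npz",K=c[0],D=c[1],R=c[2],t=c[3])
E
```

```text
6.88 [ 0.4465 -0.1312  0.1394] [[-0.974, 0.225, -0.006], [0.225, 0.974, 0.001], [0.006, -0.001, -1.0]] [-0.9 -0.5 -0. ] 0.042892478689300316
[-69.53829812   0.80485675] start1 [-64.79717801  81.51297886]
```

View pics/w3.png

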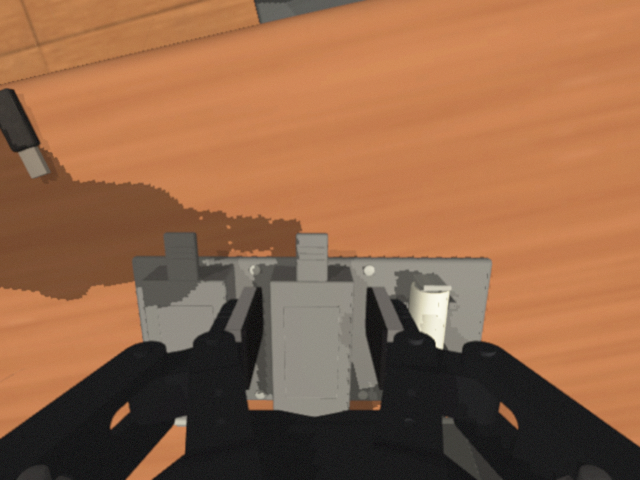

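The view shows tab 2 centred between the fingers at (312,255), lid 1 open, and the bay-1 cell's front end at about (433,290).

Emit:
step_arm(moves=[{"rx": 0,"ry": 0,"rz": 0,"dx": -5,"dy": -1,"dz": 35,"gripper": 0},{"rx": 0,"ry": 0,"rz": 0,"dx": 0,"dy": 0,"dz": 34,"gripper": 0},{"rx": 0,"ry": 0,"rz": 0,"dx": 0,"dy": 0,"dz": 20,"gripper": 0},{"rx": 0,"ry": 0,"rz": 0,"dx": 0,"dy": 0,"dz": 0,"gripper": -1},{"rx": 0,"ry": 0,"rz": 0,"dx": 0,"dy": 0,"dz": 0,"gripper": -1},{"rx": 0,"ry": 0,"rz": 0,"dx": 0,"dy": 0,"dz": 0,"gripper": -1},{"rx": 0,"ry": 0,"rz": 0,"dx": 0,"dy": 0,"dz": 0,"gripper": -1}])

```text
clock: 7.8
tcp_pos: [0.4543, -0.1345, 0.0533]
orientation: [0.356, 3.119, -0.0]
contact_force: [-0.1, -0.9, 6.4]
grip_width: 0.0188
gripper_force: 28.9
```

Emit:
step_arm(moves=[{"rx": 0,"ry": 0,"rz": 0,"dx": -0.5,"dy": 0,"dz": -15.5,"gripper": -1},{"rx": 0,"ry": 0,"rz": 0,"dx": -2.4,"dy": 0,"dz": -15.3,"gripper": -1},{"rx": 0,"ry": 0,"rz": 0,"dx": -4.2,"dy": 0,"dz": -14.9,"gripper": -1},{"rx": 0,"ry": 0,"rz": 0,"dx": -6,"dy": 0,"dz": -14.2,"gripper": -1},{"rx": 0,"ry": 0,"rz": 0,"dx": -7.8,"dy": 0,"dz": -13.4,"gripper": -1},{"rx": 0,"ry": 0,"rz": 0,"dx": -9.4,"dy": 0,"dz": -12.3,"gripper": -1},{"rx": 0,"ry": 0,"rz": 0,"dx": -10.8,"dy": 0,"dz": -11.1,"gripper": -1},{"rx": 0,"ry": 0,"rz": 0,"dx": -12.1,"dy": 0,"dz": -9.7,"gripper": -1},{"rx": 0,"ry": 0,"rz": 0,"dx": -13.2,"dy": 0,"dz": -8.1,"gripper": -1},{"rx": 0,"ry": 0,"rz": 0,"dx": -14.1,"dy": 0,"dz": -6.4,"gripper": -1},{"rx": 0,"ry": 0,"rz": 0,"dx": -14.8,"dy": 0,"dz": -4.6,"gripper": -1},{"rx": 0,"ry": 0,"rz": 0,"dx": -15.2,"dy": 0,"dz": -2.7,"gripper": -1},{"rx": 0,"ry": 0,"rz": 0,"dx": -15.5,"dy": 0,"dz": -0.8,"gripper": -1},{"rx": 0,"ry": 0,"rz": 0,"dx": -15.4,"dy": 0,"dz": 1.1,"gripper": -1},{"rx": 0,"ry": 0,"rz": 0,"dx": -15.2,"dy": 0,"dz": 3.0,"gripper": -1},{"rx": 0,"ry": 0,"rz": 0,"dx": -12,"dy": 0,"dz": 4,"gripper": -1},{"rx": 0,"ry": 0,"rz": 0,"dx": 0,"dy": 0,"dz": 0,"gripper": -1}])

```text
clock: 9.93
tcp_pos: [0.621, -0.1735, 0.1745]
orientation: [0.356, 3.115, -0.002]
contact_force: [1.7, -4.0, 5.6]
grip_width: 0.0163
gripper_force: 24.2
```

Emit:
step_arm(moves=[{"rx": 0,"ry": 0,"rz": 0,"dx": 0,"dy": 0,"dz": 0,"gripper": 0},{"rx": 0,"ry": 0,"rz": 0,"dx": 0,"dy": 0,"dz": 0,"gripper": 0},{"rx": 0,"ry": 0,"rz": 0,"dx": 0,"dy": 0,"dz": -30,"gripper": 0},{"rx": 0,"ry": 0,"rz": 0,"dx": 0,"dy": 0,"dz": -30,"gripper": 0},{"rx": 0,"ry": 0,"rz": 0,"dx": 45,"dy": -22,"dz": 0,"gripper": 0},{"rx": 0,"ry": 0,"rz": 0,"dx": 45,"dy": -20,"dz": 0,"gripper": 0},{"rx": 0,"ry": 0,"rz": 0,"dx": 45,"dy": -20,"dz": 0,"gripper": 0},{"rx": 0,"ry": 0,"rz": 0,"dx": 37,"dy": -20,"dz": 0,"gripper": 0},{"rx": 0,"ry": 0,"rz": 0,"dx": 0,"dy": 0,"dz": 45,"gripper": 0},{"rx": 0,"ry": 0,"rz": 0,"dx": 0,"dy": 0,"dz": 45,"gripper": 0},{"rx": 0,"ry": 0,"rz": 0,"dx": 0,"dy": 0,"dz": 0,"gripper": 0}])

```text
clock: 11.3
tcp_pos: [0.4293, -0.212, 0.1409]
orientation: [-0.355, -3.115, -0.002]
contact_force: [0.1, 0.5, 0.1]
grip_width: 0.0427
gripper_force: 0.0
```

```bash
python3 - <<'E'
from h import *
o=st(); th=np.radians(-13); Rz=np.array([[np.cos(th),-np.sin(th)],[np.sin(th),np.cos(th)]])
d=Rz.T@(o["tcp_pos"][:2]-[.5141,-.1476]);print(d*1000)
E
```

```text
11.3 [ 0.4293 -0.212   0.1409] [[-0.974, 0.225, -0.006], [0.225, 0.974, 0.002], [0.007, 0.0, -1.0]] [0.1 0.5 0.1] 0.04267370083048039
[-68.14818421 -81.85860554]
```

Emit:
step_arm(moves=[{"rx": 0,"ry": 0,"rz": 0,"dx": -4.5,"dy": -0.7,"dz": 35,"gripper": 0},{"rx": 0,"ry": 0,"rz": 0,"dx": 0,"dy": 0,"dz": 34,"gripper": 0},{"rx": 0,"ry": 0,"rz": 0,"dx": 0,"dy": 0,"dz": 22,"gripper": 0},{"rx": 0,"ry": 0,"rz": 0,"dx": 0,"dy": 0,"dz": 0,"gripper": -1},{"rx": 0,"ry": 0,"rz": 0,"dx": 0,"dy": 0,"dz": 0,"gripper": -1},{"rx": 0,"ry": 0,"rz": 0,"dx": 0,"dy": 0,"dz": 0,"gripper": -1},{"rx": 0,"ry": 0,"rz": 0,"dx": 0,"dy": 0,"dz": 0,"gripper": -1}])

```text
clock: 12.18
tcp_pos: [0.4364, -0.2148, 0.053]
orientation: [0.355, 3.12, 0.001]
contact_force: [0.3, 2.1, 2.7]
grip_width: 0.0191
gripper_force: 28.6
```

Emit:
step_arm(moves=[{"rx": 0,"ry": 0,"rz": 0,"dx": -0.5,"dy": 0,"dz": -15.5,"gripper": -1},{"rx": 0,"ry": 0,"rz": 0,"dx": -2.4,"dy": 0,"dz": -15.3,"gripper": -1},{"rx": 0,"ry": 0,"rz": 0,"dx": -4.2,"dy": 0,"dz": -14.9,"gripper": -1},{"rx": 0,"ry": 0,"rz": 0,"dx": -6,"dy": 0,"dz": -14.2,"gripper": -1},{"rx": 0,"ry": 0,"rz": 0,"dx": -7.8,"dy": 0,"dz": -13.4,"gripper": -1},{"rx": 0,"ry": 0,"rz": 0,"dx": -9.4,"dy": 0,"dz": -12.3,"gripper": -1},{"rx": 0,"ry": 0,"rz": 0,"dx": -10.8,"dy": 0,"dz": -11.1,"gripper": -1},{"rx": 0,"ry": 0,"rz": 0,"dx": -12.1,"dy": 0,"dz": -9.7,"gripper": -1},{"rx": 0,"ry": 0,"rz": 0,"dx": -13.2,"dy": 0,"dz": -8.1,"gripper": -1},{"rx": 0,"ry": 0,"rz": 0,"dx": -14.1,"dy": 0,"dz": -6.4,"gripper": -1},{"rx": 0,"ry": 0,"rz": 0,"dx": -14.8,"dy": 0,"dz": -4.6,"gripper": -1},{"rx": 0,"ry": 0,"rz": 0,"dx": -15.2,"dy": 0,"dz": -2.7,"gripper": -1},{"rx": 0,"ry": 0,"rz": 0,"dx": -15.5,"dy": 0,"dz": -0.8,"gripper": -1},{"rx": 0,"ry": 0,"rz": 0,"dx": -15.4,"dy": 0,"dz": 1.1,"gripper": -1},{"rx": 0,"ry": 0,"rz": 0,"dx": -15.2,"dy": 0,"dz": 3.0,"gripper": -1},{"rx": 0,"ry": 0,"rz": 0,"dx": -12,"dy": 0,"dz": 4,"gripper": -1},{"rx": 0,"ry": 0,"rz": 0,"dx": 0,"dy": 0,"dz": 0,"gripper": -1}])

```text
clock: 14.3
tcp_pos: [0.6029, -0.254, 0.1739]
orientation: [0.355, 3.117, -0.002]
contact_force: [2.2, 2.6, 5.6]
grip_width: 0.0176
gripper_force: 24.4
```

Emit:
step_arm(moves=[{"rx": 0,"ry": 0,"rz": 0,"dx": 0,"dy": 0,"dz": 0,"gripper": 0},{"rx": 0,"ry": 0,"rz": 0,"dx": 0,"dy": 0,"dz": 0,"gripper": 0},{"rx": 0,"ry": 0,"rz": 0,"dx": 0,"dy": 0,"dz": -30,"gripper": 0},{"rx": 0,"ry": 0,"rz": 0,"dx": 0,"dy": 0,"dz": -30,"gripper": 0},{"rx": 0,"ry": 0,"rz": 0,"dx": 45,"dy": 22,"dz": 0,"gripper": 0},{"rx": 0,"ry": 0,"rz": 0,"dx": 45,"dy": 20,"dz": 0,"gripper": 0},{"rx": 0,"ry": 0,"rz": 0,"dx": 45,"dy": 20,"dz": 0,"gripper": 0},{"rx": 0,"ry": 0,"rz": 0,"dx": 37,"dy": 20,"dz": 0,"gripper": 0},{"rx": 0,"ry": 0,"rz": 0,"dx": 0,"dy": 0,"dz": 0,"gripper": 0}])

```text
clock: 15.42
tcp_pos: [0.4485, -0.1329, 0.2327]
orientation: [-0.353, -3.12, -0.002]
contact_force: [0.3, -0.2, -0.4]
grip_width: 0.0425
gripper_force: 0.0
```

```bash
python3 - <<'E'
from h import *
o=st(); c=cam("wrist");im=r.grab_frame("wrist");cv2.imwrite("pics/w4.png",im);np.savez("w4.npz",K=c[0],D=c[1],R=c[2],t=c[3])
s=r.grab_frame("scene")[180:300,220:380]
cv2.imwrite("pics/m.png",np.vstack([im[150:450,:],cv2.resize(s,(640,300) if 0 else (400,300),interpolation=cv2.INTER_CUBIC) if 0 else cv2.copyMakeBorder(cv2.resize(s,(400,300)),0,0,0,240,cv2.BORDER_CONSTANT)]))
E
```

```text
15.43 [ 0.4485 -0.1329  0.2327] [[-0.975, 0.223, -0.001], [0.223, 0.975, 0.002], [0.002, 0.001, -1.0]] [ 0.3 -0.2 -0.4] 0.04245195850194621
```

View pics/m.png

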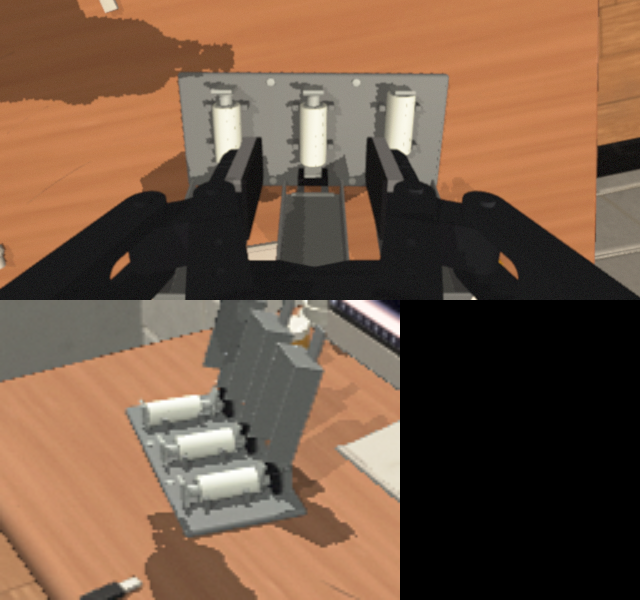

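Lids 1 to 3 all stand open. Bays 2 and 3 show narrow necks at the front (225,95) and (313,100). In bay 1, at (400,95) in the crop, the full-width body reaches the front contact, so that cell is the reversed one. I'm hovering over bay 1 to measure it.

Emit:
step_arm(moves=[{"rx": 0,"ry": 0,"rz": 0,"dx": -5,"dy": 41,"dz": 20,"gripper": 0.6},{"rx": 0,"ry": 0,"rz": 0,"dx": -5,"dy": 41,"dz": 20,"gripper": 0.6},{"rx": 0,"ry": 0,"rz": 0,"dx": 0,"dy": 0,"dz": 20,"gripper": 0.6},{"rx": 0,"ry": 0,"rz": 0,"dx": 0,"dy": 0,"dz": 0,"gripper": 0.6}])

```text
clock: 16.02
tcp_pos: [0.479, -0.0575, 0.1717]
orientation: [-0.357, -3.119, 0.003]
contact_force: [0.6, 0.2, 0.4]
grip_width: 0.0686
gripper_force: 0.0
```

```bash
python3 - <<'E'
from h import *
o=st(); print(np.round(o["joints"],3)); c=cam("wrist");im=r.grab_frame("wrist");cv2.imwrite("pics/w5.png",im);np.savez("w5.npz",K=c[0],D=c[1],R=c[2],t=c[3])
hsv=cv2.cvtColor(im,cv2.COLOR_BGR2HSV)
m=((hsv[...,2]>165)&(hsv[...,1]<60)).astype(np.uint8)
n,l,s,_=cv2.connectedComponentsWithStats(m)
th=np.radians(-13); Rz=np.array([[np.cos(th),-np.sin(th)],[np.sin(th),np.cos(th)]])
for i in range(1,n):
    if s[i,4]>300:
        print(s[i])
        x,y,w,h=s[i,:4]; P=onplane(c,[(x+w/2,y),(x+w/2,y+h-1)],.034)[:,:2]; print(np.round((P-[.5141,-.1476])@Rz*1000,1).tolist())
t=(o["tcp_pos"][:2]-[.5141,-.1476])@Rz*1000; print("tcp in st",t)
cv2.imwrite("pics/w5c.png",cv2.resize(im[150:400,200:440],None,fx=2.4,fy=2.4))
E
```

```text
16.02 [ 0.479  -0.0575  0.1717] [[-0.974, 0.226, -0.003], [0.226, 0.974, -0.001], [0.002, -0.002, -1.0]] [0.6 0.2 0.4] 0.06862186986984031
[-0.356  0.28   0.407  2.105 -0.153  0.787  1.489]
[ 302  253   31   83 2213]
[[-38.4, 81.7], [29.2, 81.9]]
[194 266  34  39 871]
[[-28.2, 2.8], [2.7, 0.5]]
[  88  270   42   69 1982]
[[-24.9, -73.6], [32.3, -82.5]]
[ 95 434  40  46 780]
[[125.7, -92.0], [175.7, -99.7]]
tcp in st [-54.44017119  79.93084414]
```

View pics/w5c.png

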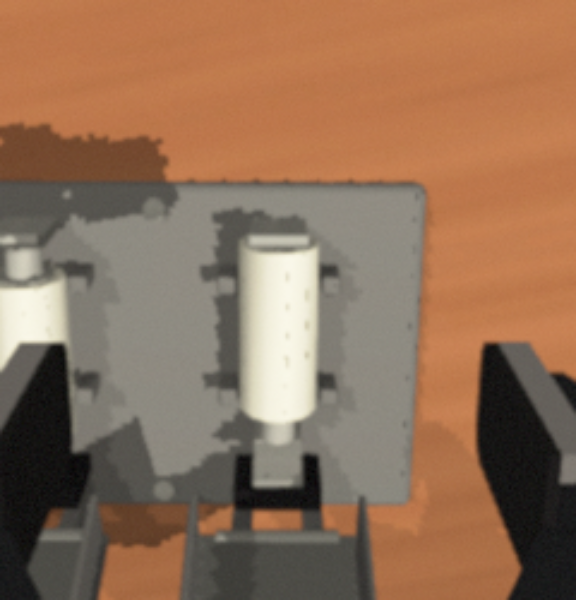

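The crop shows the bay-1 cell with its flat end at the front lip (278,245), body back edge at (278,420), and the neck against the spring at (278,432). The saddles are at rows 273 and 381.

```bash
python3 - <<'E'
from h import *
z=np.load("w5.npz");c=(z["K"],z["D"],z["R"],z["t"])
th=np.radians(-13); Rz=np.array([[np.cos(th),-np.sin(th)],[np.sin(th),np.cos(th)]])
f=lambda L:np.array(L)/2.4+[200,150]-.3
g=lambda L,h:print(np.round((onplane(c,f(L),h)[:,:2]-[.5141,-.1476])@Rz*1000,1).tolist())
g([(278,249),(278,421)],.034)
g([(210,273),(332,273),(212,381),(330,381)],.022)
g([(239,335),(318,335)],.023)
g([(278,247)],.030); g([(278,236)],.036)
E
```

```text
[[-38.0, 80.2], [20.6, 80.3]]
[[-25.9, 58.4], [-25.9, 97.7], [12.4, 58.3], [12.4, 97.7]]
[[-4.7, 67.6], [-4.7, 93.4]]
[[-37.3, 80.3]]
[[-42.8, 80.2]]
```

Emit:
step_arm(moves=[{"rx": 0,"ry": 0,"rz": 0,"dx": -26,"dy": 0.5,"dz": 10,"gripper": 0.5},{"rx": 0,"ry": 0,"rz": 0,"dx": -25.7,"dy": 0,"dz": 30,"gripper": 0.4},{"rx": 0,"ry": 0,"rz": 0,"dx": 0,"dy": 0,"dz": 40,"gripper": 0.3},{"rx": 0,"ry": 0,"rz": 0,"dx": 0,"dy": 0,"dz": 30,"gripper": 0.2},{"rx": 0,"ry": 0,"rz": 0,"dx": 0,"dy": 0,"dz": 15,"gripper": 0.2},{"rx": 0,"ry": 0,"rz": 0,"dx": 0,"dy": 0,"dz": 0,"gripper": 0.2}])

```text
clock: 16.82
tcp_pos: [0.5297, -0.0686, 0.048]
orientation: [-0.358, -3.121, 0.0]
contact_force: [-0.2, -0.4, 1.0]
grip_width: 0.0514
gripper_force: 0.0
```

```bash
python3 - <<'E'
from h import *
o=st(); th=np.radians(-13); Rz=np.array([[np.cos(th),-np.sin(th)],[np.sin(th),np.cos(th)]])
print((o["tcp_pos"][:2]-[.5141,-.1476])@Rz*1000,np.round(o["joints"],2))
E
```

```text
16.82 [ 0.5297 -0.0686  0.048 ] [[-0.974, 0.226, -0.0], [0.226, 0.974, -0.0], [0.0, -0.0, -1.0]] [-0.2 -0.4  1. ] 0.05140052943211149
[-2.61920465 80.48265178] [-0.23  0.56  0.31  2.06 -0.31  0.57  1.64]
```

Emit:
step_arm(moves=[{"rx": 0,"ry": 0,"rz": 0,"dx": 0,"dy": 0,"dz": 14,"gripper": 0.2},{"rx": 0,"ry": 0,"rz": 0,"dx": 0,"dy": 0,"dz": 0,"gripper": -1},{"rx": 0,"ry": 0,"rz": 0,"dx": 0,"dy": 0,"dz": 0,"gripper": -1},{"rx": 0,"ry": 0,"rz": 0,"dx": 0,"dy": 0,"dz": 0,"gripper": -1},{"rx": 0,"ry": 0,"rz": 0,"dx": 0,"dy": 0,"dz": 0,"gripper": -1},{"rx": 0,"ry": 0,"rz": 0,"dx": 0,"dy": 0,"dz": 0,"gripper": -1}], grip_force=60)

```text
clock: 17.58
tcp_pos: [0.5296, -0.0679, 0.0344]
orientation: [0.356, 3.121, 0.0]
contact_force: [-2.2, -0.3, 5.7]
grip_width: 0.0237
gripper_force: 59.1
```

Emit:
step_arm(moves=[{"rx": 0,"ry": 0,"rz": 0,"dx": 0,"dy": 0,"dz": -8,"gripper": -1},{"rx": 0,"ry": 0,"rz": 0,"dx": 0,"dy": 0,"dz": -10,"gripper": -1},{"rx": 0,"ry": 0,"rz": 0,"dx": 0,"dy": 0,"dz": -15,"gripper": -1},{"rx": 0,"ry": 0,"rz": 0,"dx": 0,"dy": 0,"dz": -25,"gripper": -1},{"rx": 0,"ry": 0,"rz": 0,"dx": 0,"dy": 0,"dz": -30,"gripper": -1},{"rx": 0,"ry": 0,"rz": 0,"dx": 0,"dy": 0,"dz": -30,"gripper": -1},{"rx": 0,"ry": 0,"rz": 0,"dx": 0,"dy": 0,"dz": -22,"gripper": -1},{"rx": 0,"ry": 0,"rz": 10,"dx": 0,"dy": 0,"dz": 0,"gripper": -1},{"rx": 0,"ry": 0,"rz": 0,"dx": 0,"dy": 0,"dz": 0,"gripper": -1}])

```text
clock: 18.7
tcp_pos: [0.5293, -0.0678, 0.175]
orientation: [0.625, 3.078, 0.001]
contact_force: [0.2, 0.5, -0.5]
grip_width: 0.0237
gripper_force: 60.0
```

```bash
python3 - <<'E'
from h import *
o=st(); print(np.round(o["joints"],2))
im=r.grab_frame("wrist");cv2.imwrite("pics/w6.png",im)
E
```

```text
18.7 [ 0.5293 -0.0678  0.175 ] [[-0.921, 0.39, 0.001], [0.39, 0.921, 0.0], [-0.001, 0.001, -1.0]] [ 0.2  0.5 -0.5] 0.02369209792234001
[-0.36  0.36  0.46  1.99 -0.21  0.83  1.39]
```

View pics/w6.png

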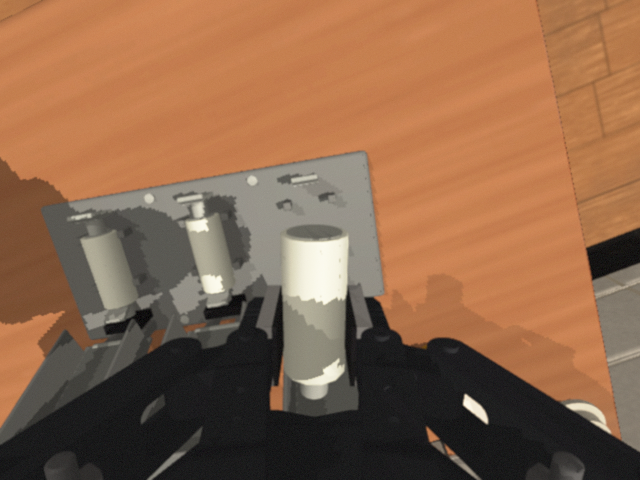

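The wrist view shows the cell gripped between the fingers, flat end towards the camera (314,235), neck at the back (314,390), and bay 1 empty. I'll check its offset in the hand and carry on with the turn.

```bash
python3 - <<'E'
from h import *
o=st(); c=cam("wrist"); Rt=R.from_rotvec(o["orientation"]).as_matrix(); im=cv2.imread("pics/w6.png")
P=onplane(c,[(314,241),(314,382),(283,290),(348,290)],.1746)
print(np.round((P-o["tcp_pos"])@Rt*1000,1))
P=onplane(c,[(314,227)],.1486);print(np.round((P-o["tcp_pos"])@Rt*1000,1))
print(im[225:246,314].tolist()); print(im[372:400:2,314].tolist())
E
```

```text
18.75 [ 0.5292 -0.0677  0.1746] [[-0.922, 0.388, 0.0], [0.388, 0.922, 0.0], [-0.0, 0.0, -1.0]] [-0.2  1.  -0.6] 0.02367536522579205
[[ 33.9  -0.7   0. ]
 [-22.4  -0.6   0. ]
 [ 15.8 -11.6   0. ]
 [ 15.8  11.3   0. ]]
[[32.  -0.7 26. ]]
[[100, 109, 111], [92, 101, 105], [93, 103, 105], [96, 105, 106], [94, 102, 104], [94, 103, 104], [95, 104, 106], [92, 101, 104], [92, 101, 101], [87, 95, 96], [89, 98, 99], [89, 96, 98], [89, 98, 99], [99, 107, 110], [112, 126, 126], [129, 145, 149], [169, 192, 198], [217, 236, 240], [232, 248, 249], [234, 248, 250], [232, 247, 249]]
[[124, 142, 146], [123, 139, 141], [122, 139, 143], [196, 224, 227], [220, 236, 240], [218, 235, 239], [202, 224, 228], [169, 186, 189], [171, 185, 188], [169, 185, 188], [169, 185, 189], [169, 186, 189], [171, 186, 191], [164, 178, 181]]
```

Emit:
step_arm(moves=[{"rx": 0,"ry": 0,"rz": 10,"dx": 0,"dy": 0,"dz": 0,"gripper": -1},{"rx": 0,"ry": 0,"rz": 10,"dx": 0,"dy": 0,"dz": 0,"gripper": -1},{"rx": 0,"ry": 0,"rz": 10,"dx": 0,"dy": 0,"dz": 0,"gripper": -1},{"rx": 0,"ry": 0,"rz": 10,"dx": 0,"dy": 0,"dz": 0,"gripper": -1},{"rx": 0,"ry": 0,"rz": 10,"dx": 0,"dy": 0,"dz": 0,"gripper": -1},{"rx": 0,"ry": 0,"rz": 10,"dx": 0,"dy": 0,"dz": 0,"gripper": -1},{"rx": 0,"ry": 0,"rz": 10,"dx": 0,"dy": 0,"dz": 0,"gripper": -1},{"rx": 0,"ry": 0,"rz": 10,"dx": 0,"dy": 0,"dz": 0,"gripper": -1},{"rx": 0,"ry": 0,"rz": 10,"dx": 0,"dy": 0,"dz": 0,"gripper": -1}])

```text
clock: 19.88
tcp_pos: [0.5291, -0.0678, 0.1739]
orientation: [-2.621, -1.73, 0.001]
contact_force: [0.3, 0.1, -0.3]
grip_width: 0.0239
gripper_force: 60.2
```

```bash
python3 - <<'E'
from h import *
o=st(); print(np.round(o["joints"],2))
E
```

```text
19.88 [ 0.5291 -0.0678  0.1739] [[0.393, 0.92, -0.001], [0.92, -0.393, 0.0], [-0.0, -0.001, -1.0]] [ 0.3  0.1 -0.3] 0.02390184583322784
[-0.64  0.46  0.85  2.01 -0.45  0.87  0.05]
```

Emit:
step_arm(moves=[{"rx": 0,"ry": 0,"rz": 10,"dx": 0,"dy": 0,"dz": 0,"gripper": -1},{"rx": 0,"ry": 0,"rz": 10,"dx": 0,"dy": 0,"dz": 0,"gripper": -1},{"rx": 0,"ry": 0,"rz": 10,"dx": 0,"dy": 0,"dz": 0,"gripper": -1},{"rx": 0,"ry": 0,"rz": 10,"dx": 0,"dy": 0,"dz": 0,"gripper": -1},{"rx": 0,"ry": 0,"rz": 10,"dx": 0,"dy": 0,"dz": 0,"gripper": -1},{"rx": 0,"ry": 0,"rz": 10,"dx": 0,"dy": 0,"dz": 0,"gripper": -1},{"rx": 0,"ry": 0,"rz": 10,"dx": 0,"dy": 0,"dz": 0,"gripper": -1},{"rx": 0,"ry": 0,"rz": 10,"dx": 0,"dy": 0,"dz": 0,"gripper": -1},{"rx": 0,"ry": 0,"rz": 0,"dx": 0,"dy": 0,"dz": 0,"gripper": -1}])

```text
clock: 21.0
tcp_pos: [0.5291, -0.0677, 0.1735]
orientation: [3.121, -0.349, -0.003]
contact_force: [-0.3, 0.3, -1.3]
grip_width: 0.0237
gripper_force: 60.2
```

```bash
python3 - <<'E'
from h import *
o=st(); print(np.round(o["joints"],2)); Rt=R.from_rotvec(o["orientation"]).as_matrix()
print("yaw",np.degrees(np.arctan2(Rt[1,0],Rt[0,0])))
print("shift tool mm",(np.array([.5296,-.0679,.09])-o["tcp_pos"])@Rt*1000)
E
```

```text
21.0 [ 0.5291 -0.0677  0.1735] [[0.975, -0.221, -0.002], [-0.221, -0.975, -0.001], [-0.002, 0.001, -1.0]] [-0.3  0.3 -1.3] 0.023658825652973472
[-0.84  0.66  1.21  2.02 -0.75  1.   -1.05]
yaw -12.77748772321424
shift tool mm [ 6.41879198e-01 -4.36635070e-03  8.35152526e+01]
```

Emit:
step_arm(moves=[{"rx": 0,"ry": 0,"rz": 0.2,"dx": 1.3,"dy": 0,"dz": 30,"gripper": -1},{"rx": 0,"ry": 0,"rz": 0,"dx": 0,"dy": 0,"dz": 40,"gripper": -1},{"rx": 0,"ry": 0,"rz": 0,"dx": 0,"dy": 0,"dz": 28,"gripper": -1},{"rx": 0,"ry": 0,"rz": 0,"dx": 0,"dy": 0,"dz": 10,"gripper": -1},{"rx": 0,"ry": 0,"rz": 0,"dx": 0,"dy": 0,"dz": 0,"gripper": -1}])

```text
clock: 21.62
tcp_pos: [0.5307, -0.0683, 0.0661]
orientation: [-3.121, 0.358, 0.001]
contact_force: [0.1, -0.5, -0.9]
grip_width: 0.024
gripper_force: 60.2
```

```bash
python3 - <<'E'
from h import *
o=st(); print(np.round(o["joints"],2)); Rt=R.from_rotvec(o["orientation"]).as_matrix()
print("yaw",np.degrees(np.arctan2(Rt[1,0],Rt[0,0])))
print("shift tool mm",(np.array([.5296,-.0679,.0344])-o["tcp_pos"])@Rt*1000)
E
```

```text
21.62 [ 0.5307 -0.0683  0.0661] [[0.974, -0.227, -0.0], [-0.227, -0.974, 0.0], [-0.001, -0.0, -1.0]] [ 0.1 -0.5 -0.9] 0.02400789008178317
[-0.7   0.78  1.    2.07 -0.93  0.83 -0.93]
yaw -13.097864893864376
shift tool mm [-1.13337556 -0.10887848 31.68933041]
```

Emit:
step_arm(moves=[{"rx": 0,"ry": 0,"rz": 0,"dx": 0,"dy": 0,"dz": 6,"gripper": -1},{"rx": 0,"ry": 0,"rz": 0,"dx": 0,"dy": 0,"dz": 5,"gripper": -1},{"rx": 0,"ry": 0,"rz": 0,"dx": 0,"dy": 0,"dz": 5,"gripper": -1},{"rx": 0,"ry": 0,"rz": 0,"dx": 0,"dy": 0,"dz": 0,"gripper": -1}])

```text
clock: 22.12
tcp_pos: [0.5298, -0.068, 0.0494]
orientation: [-3.121, 0.361, 0.003]
contact_force: [-2.5, 0.5, -3.3]
grip_width: 0.024
gripper_force: 60.2
```

Emit:
step_arm(moves=[{"rx": 0,"ry": 0,"rz": 0,"dx": 0,"dy": 0,"dz": 4,"gripper": -1},{"rx": 0,"ry": 0,"rz": 0,"dx": 0,"dy": 0,"dz": 4,"gripper": -1},{"rx": 0,"ry": 0,"rz": 0,"dx": 0,"dy": 0,"dz": 0,"gripper": -1}])

```text
clock: 22.5
tcp_pos: [0.5309, -0.0682, 0.0416]
orientation: [3.12, -0.361, 0.0]
contact_force: [-0.5, -0.9, -4.5]
grip_width: 0.0236
gripper_force: 60.1
```

Emit:
step_arm(moves=[{"rx": 0,"ry": 0,"rz": 0,"dx": 0,"dy": 0,"dz": 3,"gripper": -1},{"rx": 0,"ry": 0,"rz": 0,"dx": 0,"dy": 0,"dz": 3,"gripper": -1},{"rx": 0,"ry": 0,"rz": 0,"dx": 0,"dy": 0,"dz": 2,"gripper": -1},{"rx": 0,"ry": 0,"rz": 0,"dx": 0,"dy": 0,"dz": 0,"gripper": -1}])

```text
clock: 23.0
tcp_pos: [0.531, -0.0683, 0.0344]
orientation: [-3.12, 0.362, -0.001]
contact_force: [-4.3, 1.6, 8.3]
grip_width: 0.0236
gripper_force: 61.5
```

Emit:
step_arm(moves=[{"rx": 0,"ry": 0,"rz": 0,"dx": 0,"dy": 0,"dz": 0,"gripper": 0},{"rx": 0,"ry": 0,"rz": 0,"dx": 0,"dy": 0,"dz": 0,"gripper": 0},{"rx": 0,"ry": 0,"rz": 0,"dx": 0,"dy": 0,"dz": 0,"gripper": 0},{"rx": 0,"ry": 0,"rz": 0,"dx": 0,"dy": 0,"dz": -25,"gripper": 0},{"rx": 0,"ry": 0,"rz": 0,"dx": -16,"dy": 0,"dz": -20,"gripper": -1},{"rx": 0,"ry": 0,"rz": 0,"dx": 0,"dy": 0,"dz": 0,"gripper": -1},{"rx": 0,"ry": 0,"rz": 0,"dx": 0,"dy": 0,"dz": 0,"gripper": -1},{"rx": 0,"ry": 0,"rz": 0,"dx": 0,"dy": 0,"dz": 10,"gripper": -1},{"rx": 0,"ry": 0,"rz": 0,"dx": 0,"dy": 0,"dz": 9,"gripper": -1},{"rx": 0,"ry": 0,"rz": 0,"dx": 0,"dy": 0,"dz": 0,"gripper": -1}])

```text
clock: 24.25
tcp_pos: [0.5145, -0.0646, 0.0588]
orientation: [3.12, -0.362, -0.003]
contact_force: [0.7, -0.3, -0.2]
grip_width: 0.0001
gripper_force: 0.0
```

Emit:
step_arm(moves=[{"rx": 0,"ry": 0,"rz": 0,"dx": 0,"dy": 0,"dz": 3,"gripper": -1},{"rx": 0,"ry": 0,"rz": 0,"dx": 0,"dy": 0,"dz": 0,"gripper": -1}])

```text
clock: 24.5
tcp_pos: [0.5152, -0.0646, 0.0569]
orientation: [3.121, -0.362, -0.0]
contact_force: [-0.5, -0.3, 0.6]
grip_width: -0.0002
gripper_force: 0.0
```

Emit:
step_arm(moves=[{"rx": 0,"ry": 0,"rz": 0,"dx": 0,"dy": 0,"dz": 2,"gripper": -1},{"rx": 0,"ry": 0,"rz": 0,"dx": 0,"dy": 0,"dz": 2,"gripper": -1},{"rx": 0,"ry": 0,"rz": 0,"dx": 0,"dy": 0,"dz": 0,"gripper": -1}])

```text
clock: 24.88
tcp_pos: [0.5153, -0.0649, 0.0555]
orientation: [-3.117, 0.363, -0.001]
contact_force: [-9.0, 3.4, 33.4]
grip_width: 0.0001
gripper_force: 16.9
```

Emit:
step_arm(moves=[{"rx": 0,"ry": 0,"rz": 0,"dx": 0,"dy": 0,"dz": -12,"gripper": -1},{"rx": 0,"ry": 0,"rz": 0,"dx": 38,"dy": 0,"dz": 0,"gripper": -1},{"rx": 0,"ry": 0,"rz": 0,"dx": 0,"dy": 0,"dz": 10,"gripper": -1},{"rx": 0,"ry": 0,"rz": 0,"dx": 0,"dy": 0,"dz": 2,"gripper": -1},{"rx": 0,"ry": 0,"rz": 0,"dx": 0,"dy": 0,"dz": 0,"gripper": -1}])

```text
clock: 25.5
tcp_pos: [0.5554, -0.0745, 0.0557]
orientation: [3.12, -0.363, 0.012]
contact_force: [2.4, 0.5, 19.4]
grip_width: -0.0001
gripper_force: 9.8
```

Both ends of the cell top out at about 33.5 mm, so it's level and seated. Next I retreat and check with the cameras.

Emit:
step_arm(moves=[{"rx": 0,"ry": 0,"rz": 0,"dx": 0,"dy": 0,"dz": -20,"gripper": -1},{"rx": 0,"ry": 0,"rz": 0,"dx": 0,"dy": 0,"dz": -45,"gripper": -1},{"rx": 0,"ry": 0,"rz": 0,"dx": 0,"dy": 0,"dz": -55,"gripper": -1},{"rx": 0,"ry": 0,"rz": 0,"dx": 0,"dy": 0,"dz": -55,"gripper": -1},{"rx": 0,"ry": 0,"rz": 0,"dx": 0,"dy": -50,"dz": 0,"gripper": -1},{"rx": 0,"ry": 0,"rz": 0,"dx": 0,"dy": -50,"dz": 0,"gripper": -1},{"rx": 0,"ry": 0,"rz": 0,"dx": 0,"dy": -50,"dz": 0,"gripper": -1},{"rx": 0,"ry": 0,"rz": 0,"dx": 0,"dy": -50,"dz": 0,"gripper": -1},{"rx": 0,"ry": 0,"rz": 0,"dx": 0,"dy": -30,"dz": 0,"gripper": -1},{"rx": 0,"ry": 0,"rz": 0,"dx": 0,"dy": 0,"dz": 0,"gripper": -1}])

```text
clock: 26.75
tcp_pos: [0.6041, 0.1538, 0.2272]
orientation: [3.121, -0.353, -0.003]
contact_force: [-0.9, -0.3, 0.1]
grip_width: 0.0001
gripper_force: 0.0
```

```bash
python3 - <<'E'
from h import *
st(); c=cam("top"); im=r.grab_frame("top"); hsv=cv2.cvtColor(im,cv2.COLOR_BGR2HSV)
m=((hsv[...,2]>175)&(hsv[...,1]<60)).astype(np.uint8); m[:,:195]=0;m[:,350:]=0;m[:185]=0;m[280:]=0
n,l,s,ct=cv2.connectedComponentsWithStats(m)
th=np.radians(-13); Rz=np.array([[np.cos(th),-np.sin(th)],[np.sin(th),np.cos(th)]])
S=np.array([.5141,-.1476])+Rz@[-.0027,-.0015]
for i in range(1,n):
    if s[i,4]>30:
        v,u=np.where(l==i); P=(onplane(c,np.c_[u,v],.032)[:,:2]-S)@Rz*1000
        a,b=np.polyfit(P[:,0],P[:,1],1)
        print(s[i].tolist(),"mean",P.mean(0).round(1),"x",np.percentile(P[:,0],[1,99]).round(1),"slope",round(a,3))
K=proj(c,[[*(S+Rz@[x,y]),.034] for y in(.082,0,-.082) for x in(-.03,-.02,0,.02,.03)])
for p in K: print(p.round(1),im[int(round(p[1])),int(round(p[0]))])
E
```

```text
26.75 [0.6041 0.1538 0.2272] [[0.975, -0.224, -0.002], [-0.224, -0.975, -0.0], [-0.002, 0.001, -1.0]] [-0.9 -0.3  0.1] 5.826034361568696e-05
[226, 207, 16, 27, 238] mean [ 4.6 78.1] x [-22.5  32.3] slope -0.033
[271, 211, 36, 53, 762] mean [ -7.1 -44.4] x [-47.1  49.1] slope 0.109
[264, 215, 16, 29, 256] mean [ 4.3 -3.8] x [-23.8  33.1] slope -0.024
[311, 220, 24, 48, 399] mean [  -3.2 -117.3] x [-46.9  51.1] slope -0.045
[300, 223, 18, 35, 387] mean [  2.6 -82. ] x [-34.5  34.5] slope -0.013
[207, 227, 10, 16, 111] mean [-34.4 113.9] x [-48.5 -19.3] slope 0.111
[227.6 235.8] [139 149 149]
[228.7 231.1] [175 196 199]
[231.  221.8] [172 194 197]
[233.3 212.5] [169 189 192]
[234.5 207.8] [168 188 191]
[265.7 244.9] [140 151 151]
[266.9 240.2] [177 199 202]
[269.2 230.8] [171 192 195]
[271.4 221.5] [168 189 191]
[272.6 216.8] [179 204 206]
[304.3 254.1] [223 233 234]
[305.4 249.4] [245 247 247]
[307.6 239.9] [244 247 247]
[309.9 230.5] [244 247 247]
[311.  225.9] [245 248 248]
```

```bash
python3 -c "
from bench import r
print(r.hand_in())"
```

```text
the job is handed in; nothing more can be done
None
```

I opened all three lids and left them standing, then took the reversed cell out of the left bay (bay 1), turned it end for end and pressed it home with its neck at the front. The last top-camera check showed it lying like the middle cell, and I handed the job in at about 27 s; no verdict came back.

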